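# Lay up the tamping stand with the portafilter that fits the tamper

## Robot

A 6-joint arm with a two-finger parallel gripper is mounted at the origin on the work surface. World frame = base frame: x ahead of the robot, y to its left, z up, the work surface at z = 0. Lengths are in mm, angles in rad, forces in N, time in s.
With the tool pointing down it reaches from about 350 to 875 mm from the base axis. Payload 4.2 kg.
Tool frame: the origin (TCP) lies at the very end of the fingers, on their centre line; the grasp point (between the pads) lies 19 mm behind it; z points along the fingers, y is the line along which they close (so a half turn about z gives the same grasp; the last joint's range is limited). The gripper opens to 85 mm and grips with 20 to 120 N. Pads are 22 mm wide; open, the fingers measure 114 mm over their backs; the gripper's body (76 mm by 85 mm) begins 54 mm behind the grasp point. The pads swing forward as they close: fully open they stand 13 mm farther back than shut.
Start: joints at [1.599, 0.385, 0.008, 0, -1.194, -0.259], TCP at [142.941, 608.414, 231.312] pointing down, gripper open.
Joint ranges: [-3.14, 3.14], [-1.21, 2.06], [-1.07, 1.41], [-3.16, 2.05], [-2.99, -0.16], [-3.1, 3.1]. Speed limits (rad/s): [2.79, 2.79, 3.14, 3.14, 3.14, 3.14].

## Interface

Orientations are given as a unit quaternion [x, y, z, w].
In Python, from bench import arm, optics gives the robot as it stands. The module is installed in compiled form; this text tells all that it offers.
- The arm moves only by the tool step_arm, never from a script. Its argument "motion" is a list of rows, each an object with "dr": the turn, a rotation vector about the tool's x, y, z in units of 8 degrees (1.0 is 8 degrees), a list of three; "slide": the shift along the tool's x, y, z in mm, a list of three; "jaw": the finger opening in mm, from 0 to 85.4. A call has exactly 8 rows; each row is the pose to reach, as a shift and turn from the pose commanded when the call began, along the tool's axes at that moment; what a row does not reach only later rows make up. A row lasts 1/8 s, in which the tool goes at most 62.5 mm and 10.7 degrees, less where a joint would pass 70% of its speed; a pose out of reach is approached as far as the arm can. A call with a gripper value outside its range is refused whole. The fingers move at their own pace and stop on an object; the grip force is fixed at half the most. Time passes only in rows, so rows that repeat a pose let the fingers close, or fill a call up. It gives the time, the measured TCP pose, the force, the opening and the grip force at its end, in the units of the state.
- arm.read_state(): the state, without advancing time (a new reading comes with each control period).
- optics.get_image(name): name is "scene" or "top"; returns the picture (480x640x3 uint8, blue, green, red); there is no depth.
- optics.camera_info(name): a dict with "camera_matrix" (3x3 intrinsics, pixels), "view" (4x4, takes a point from world to camera coordinates). Camera axes: x right, y up, looking along -z (the intrinsics and any distortion apply to the point x, -y, -z); pixel columns grow to the right and rows downward; lengths in mm; the calibration is good to about 2 mm. A picture is of the moment at which its call begins. camera_info takes no time and is no camera call.
- arm.job_done(): hands the job in; it is judged then, once.
The state is a dict: "clock": time; "joints": joint angles; "joint_vel": joint speeds; "joint_efforts": joint torques, N m; "position": TCP position; "ee_rot": TCP orientation; "contact_force": force on the tool from outside, world axes, zero at the start; "wrist_torque": the same for the moment, N m; "gripper_width": finger opening in mm; "grasp_force": force on a finger pad.
Only numpy, scipy, OpenCV 4.12 (cv2) and the standard library are available. Lean on these libraries where they do the work, as an engineer would, in place of code of your own. Each camera call takes 0.05 s, during which the arm holds its last target. There are 200 camera calls.

## Task

Of the three look-alike portafilters on the bar mat, find the one whose basket fits the tamper standing on the black tamping mat, and put it in the tamping stand: head centred on the round pad, mouth up, handle through the notch, lying level. It is lopsided: should it sag on a trial lift, lower it and shift your grip along the neck until it hangs level; keep it level as you carry it and set it down gently. Leave the other two portafilters and all the tampers where they are.

Things in the scene. Friction and masses are not known exactly. Their poses are not given: they have to be found in the camera images.
- portafilter_a_head (a point): Portafilter with a 59 mm basket (inside diameter of its open mouth), loose, 0.45 to 0.87 kg, lying mouth up on the bar mat. Round steel head 69 mm outside, 36 mm tall, lugs standing 8 mm out on own +y and -y. Handle to own -x; z up out of the mouth. This point: on the head's axis, 20 mm above its underside. The three look alike but for the head's size.
- portafilter_a_neck (a point): Same portafilter, on the axis of its bare round steel neck, 58 mm from the head's axis on own -x; axes as the head's. The neck is 16 mm thick, level, and runs from the head to 84 mm from the head's axis. The lopsided portafilter balances somewhere on the neck, 46 to 74 mm from the head's axis, at a place that differs from one portafilter to the next.
- portafilter_a_ferrule (a point): Same portafilter, on the axis of its steel ferrule, 105 mm from the head's axis on own -x and 20 mm above the head's underside. The ferrule is 24 mm thick, from 84 to 112 mm from the head's axis. Behind it the dark wooden handle, about 27 mm thick, droops 4 degrees and ends 210 mm from the head's axis.
- portafilter_b_head (a point): Portafilter with a 54 mm basket (inside diameter of its open mouth), loose, 0.45 to 0.87 kg, lying mouth up on the bar mat. Round steel head 64 mm outside, 36 mm tall, lugs standing 8 mm out on own +y and -y. Handle to own -x; z up out of the mouth. This point: on the head's axis, 20 mm above its underside. The three look alike but for the head's size.
- portafilter_b_neck (a point): Same portafilter, on the axis of its bare round steel neck, 58 mm from the head's axis on own -x; axes as the head's. The neck is 16 mm thick, level, and runs from the head to 84 mm from the head's axis. The lopsided portafilter balances somewhere on the neck, 46 to 74 mm from the head's axis, at a place that differs from one portafilter to the next.
- portafilter_b_ferrule (a point): Same portafilter, on the axis of its steel ferrule, 105 mm from the head's axis on own -x and 20 mm above the head's underside. The ferrule is 24 mm thick, from 84 to 112 mm from the head's axis. Behind it the dark wooden handle, about 27 mm thick, droops 4 degrees and ends 210 mm from the head's axis.
- portafilter_c_head (a point): Portafilter with a 49 mm basket (inside diameter of its open mouth), loose, 0.45 to 0.87 kg, lying mouth up on the bar mat. Round steel head 59 mm outside, 36 mm tall, lugs standing 8 mm out on own +y and -y. Handle to own -x; z up out of the mouth. This point: on the head's axis, 20 mm above its underside. The three look alike but for the head's size.
- portafilter_c_neck (a point): Same portafilter, on the axis of its bare round steel neck, 58 mm from the head's axis on own -x; axes as the head's. The neck is 16 mm thick, level, and runs from the head to 84 mm from the head's axis. The lopsided portafilter balances somewhere on the neck, 46 to 74 mm from the head's axis, at a place that differs from one portafilter to the next.
- portafilter_c_ferrule (a point): Same portafilter, on the axis of its steel ferrule, 105 mm from the head's axis on own -x and 20 mm above the head's underside. The ferrule is 24 mm thick, from 84 to 112 mm from the head's axis. Behind it the dark wooden handle, about 27 mm thick, droops 4 degrees and ends 210 mm from the head's axis.
- tamper_a_base (a point): Tamper 58.4 mm across its steel base (fits the 59 mm basket), 89 mm tall, dark wooden knob handle, 0.3 to 0.4 kg, loose, upright. This point: on its axis, 7 mm above its underside. One of the three tampers stands on the black tamping mat beside the stand: that is the one to match. The other two stand on the wooden board.
- tamper_b_base (a point): Tamper 53.4 mm across its steel base (fits the 54 mm basket), 89 mm tall, dark wooden knob handle, 0.3 to 0.4 kg, loose, upright. This point: on its axis, 7 mm above its underside. One of the three tampers stands on the black tamping mat beside the stand: that is the one to match. The other two stand on the wooden board.
- tamper_c_base (a point): Tamper 48.4 mm across its steel base (fits the 49 mm basket), 89 mm tall, dark wooden knob handle, 0.3 to 0.4 kg, loose, upright. This point: on its axis, 7 mm above its underside. One of the three tampers stands on the black tamping mat beside the stand: that is the one to match. The other two stand on the wooden board.
- tamping_mat_top (a point): Black square tamping mat, 100 by 100 by 8 mm, fixed, beside the tamping stand on its own -y side. This point: the centre of its top. The tamper to match stands within 30 mm of it.
- stand_pad (a point): Steel tamping stand, fixed: round pad 70 mm in diameter for the portafilter's head, its black rubber top 45 mm above the bench; 105 mm from it on own -x an upright plate, 6 mm thick and 66 mm wide, with an open-topped notch for the ferrule. Base plate 185 by 130 by 8 mm. This point: centre of the pad's top. Own x points from the notch to the pad, z up.
- stand_notch (a point): Middle of the notch's level floor in the stand's upright plate, 53 mm above the bench, 105 mm from the pad's centre on own -x and 8 mm higher: a portafilter with its head on the pad and its ferrule on this floor lies level. The notch is 32 mm wide; flared lips rise to 27 mm above its floor. Axes as the stand's.
- bar_mat: Black ribbed rubber bar mat under the portafilters, 320 by 420 by 8 mm (own x, y, z), fixed. Origin: centre of its underside, on the bench.
- spares_board: Dark wooden board, 100 by 210 by 8 mm (own x, y, z), fixed, under the two spare tampers. Origin: centre of its underside.
Mind the look-alikes: they are no part of the job. What is shaped like the part that bears tamper_a_base but red is not meant. What is shaped like the part that bears tamper_c_base but purple is not meant.

How it is judged:
By the outcome, as a careful person would: the job done as asked, in the order asked, and still so for the second after the job is handed in, with the robot touching nothing.
It also fails if it takes over 51 s, if anything falls off the work surface, if the arm or the gripper's body presses on something with over 40 N, if the wrist force passes 120 N, or if a joint passes its speed limit or range.

## Working session

There is one attempt and no reset: what is moved stays moved. The work goes in short steps, Python scripts to look and compute and a tool call to move; the robot and the scene stay as the last step left them, time stands still between calls to the robot, and variables do not carry over. Pictures are saved under pics/ and viewed, at most 10 in all, crops included, and the job is handed in when it is done.

Besides the shell and the picture viewer there is one more tool, called after "Call:" as name(argument=value, ...) on one line, values as JSON. step_arm: Moves the arm, as the interface text tells. Its arguments: {"type":"object","properties":{"motion":{"type":"array","items":{"type":"object","properties":{"dr":{"type":"array","items":{"type":"number"}},"slide":{"type":"array","items":{"type":"number"}},"jaw":{"type":"number"}}}}},"required":["motion"]}

```bash
mkdir -p pics; python3 - <<'E'
from bench import arm, optics
import cv2,numpy as np
for n in("scene","top"):
    cv2.imwrite(f"pics/{n}0.png",optics.get_image(n)); i=optics.camera_info(n); print(n,{k:np.round(v,4).tolist() if not isinstance(v,str) else v for k,v in i.items()})
s=arm.read_state(); print(s)
E
```

```text
scene {'camera_matrix': [[486.8222, 0.0, 314.3398], [0.0, 486.8222, 242.3593], [0.0, 0.0, 1.0]], 'view': [[0.7634, 0.6457, 0.0131, -436.4939], [-0.5443, 0.6323, 0.5513, 322.4776], [0.3478, -0.428, 0.8342, -1446.9674], [0.0, 0.0, 0.0, 1.0]]}
top {'camera_matrix': [[603.5785, 0.0, 330.9403], [0.0, 603.5785, 242.8541], [0.0, 0.0, 1.0]], 'view': [[0.025, -0.9995, 0.0167, -86.8064], [0.9966, 0.0262, 0.0785, -614.2328], [-0.0789, 0.0147, 0.9968, -1723.1206], [0.0, 0.0, 0.0, 1.0]]}
{'clock': 0.1, 'joints': array([ 1.59861250e+00,  3.85484096e-01,  6.78825656e-03, -4.46241286e-04,
       -1.19403749e+00, -2.58595813e-01]), 'joint_vel': array([ 0.00164183, -0.00224743,  0.00290885, -0.00116414, -0.00165927,
        0.00025931]), 'joint_efforts': array([ 1.47164763e-03, -3.93317342e+01,  1.88929778e+01,  4.19796467e+00,
       -2.58852793e-03,  7.72088420e-07]), 'position': array([142.82372056, 607.92570279, 230.33673052]), 'ee_rot': array([ 9.93340013e-01, -1.15215610e-01, -6.70475002e-05,  9.88183685e-04]), 'contact_force': array([-0.11880841, -0.37258686, -0.44899164]), 'wrist_torque': array([ 0.00666108, -0.07282059, -0.06431856]), 'grasp_force': 0.0, 'gripper_width': 85.6724665818323}
```

View pics/top0.png

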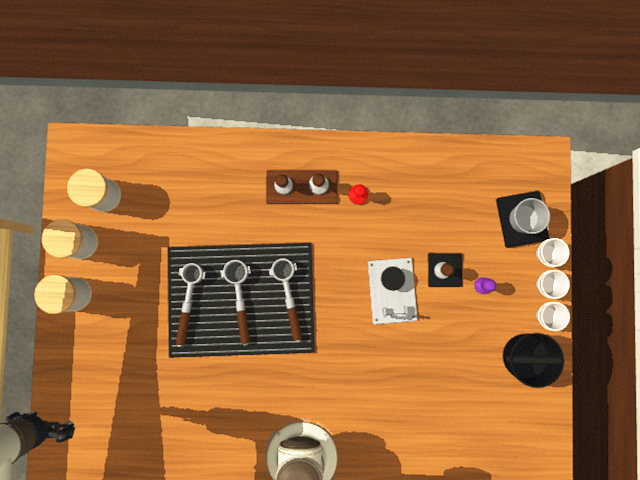

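View pics/scene0.png

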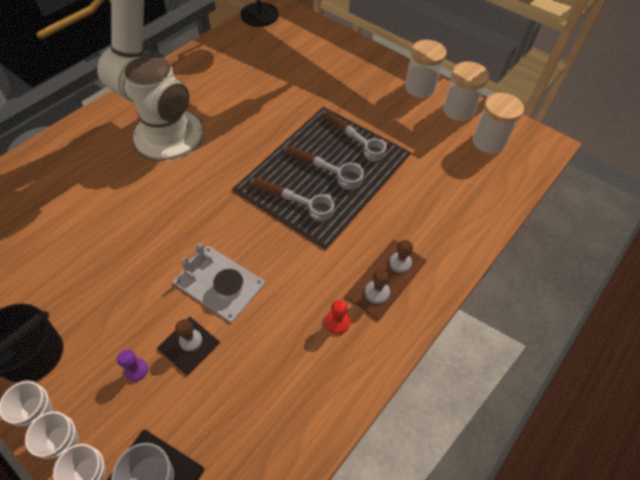

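The top picture shows three portafilter heads at (191,273), (235,272) and (283,270). The stand pad is at (393,278), with its notch below it at about (400,313). The tamper on the black mat is at (444,269). The spare tampers are at (284,186) and (319,184), and the red and purple decoys at (359,194) and (485,285). The scene picture shows the same layout, with the mat tamper at (190,340) and the heads at (320,207), (350,176) and (374,149).

```bash
cat > h.py <<'E'
from bench import arm, optics
import cv2,numpy as np
def avg(n,k=4): return np.mean([optics.get_image(n).astype(float) for _ in range(k)],0).astype(np.uint8)
def cam(n):
    i=optics.camera_info(n); return np.array(i["camera_matrix"]),np.array(i["view"])
def ray(n,uv,z):
    K,V=cam(n); d=np.array([(uv[0]-K[0,2])/K[0,0],-(uv[1]-K[1,2])/K[1,1],-1]); R,t=V[:3,:3],V[:3,3]
    c=-R.T@t; w=R.T@d; return c+w*(z-c[2])/w[2]
def proj(n,p):
    K,V=cam(n); q=V[:3,:3]@np.array(p,float)+V[:3,3]; return np.array([K[0,0]*q[0]/-q[2]+K[0,2],K[1,1]*-q[1]/-q[2]+K[1,2]])
E
python3 - <<'E'
from h import *
T=avg("top");S=avg("scene");cv2.imwrite("pics/T.png",T);cv2.imwrite("pics/S.png",S)
def c(I,u,v,r=17): return cv2.resize(I[v-r:v+r,u-r:u+r],(264,264),interpolation=cv2.INTER_CUBIC)
row1=np.hstack([c(T,*p) for p in[(284,186),(319,184),(444,269)]])
row2=np.hstack([c(S,*p) for p in[(400,257),(378,287),(190,337)]])
cv2.imwrite("pics/m1.png",np.vstack([row1,row2]))
row1=np.hstack([c(T,*p) for p in[(191,273),(235,272),(283,270)]])
row2=np.hstack([c(S,*p) for p in[(374,149),(350,176),(320,207)]])
cv2.imwrite("pics/m2.png",np.vstack([row1,row2]))
E
```

```text
(no output)
```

View pics/m1.png

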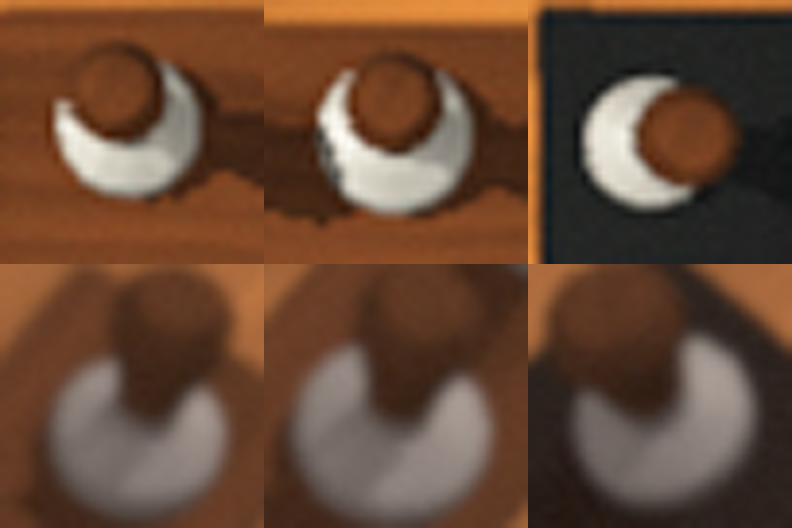

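View pics/m2.png

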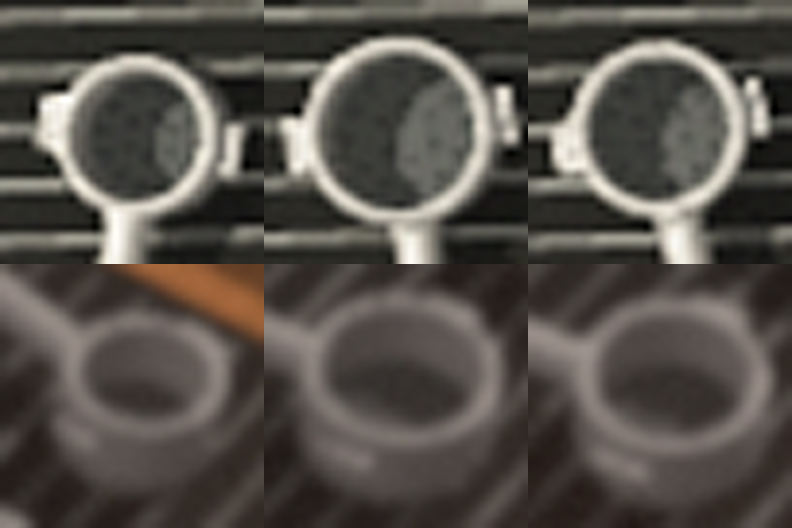

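Montage: head rims measure about 155, 190 and 172 zoomed px from left to right, which suggests C, A, B. Tamper bases measure about 148 and 157 for the spares, and 133 for the one on the mat, so the target looks like C, the left one at (191,273). I'll check this with numbers and localise everything.

```bash
python3 - <<'E'
from h import *
T=cv2.imread("pics/T.png");S=cv2.imread("pics/S.png")
def fit(n,I,u,v,z,r=15,lo=110,sat=60,up=4):
    c=cv2.resize(I[v-r:v+r,u-r:u+r],None,fx=up,fy=up,interpolation=cv2.INTER_CUBIC)
    h=cv2.cvtColor(c,cv2.COLOR_BGR2HSV); m=((h[...,2]>lo)&(h[...,1]<sat)).astype(np.uint8)
    m=cv2.morphologyEx(m,cv2.MORPH_OPEN,np.ones((13,13),np.uint8))
    k=max(cv2.findContours(m,0,1)[0],key=cv2.contourArea)[:,0]
    P=np.array([ray(n,((x+.5)/up-.5+u-r,(y+.5)/up-.5+v-r),z)[:2] for x,y in k],np.float32)
    c,R=cv2.minEnclosingCircle(P); return np.round(c,1),round(2*R,1)
for nm,p,q in[("sp1",(284,186),(400,257)),("sp2",(319,184),(378,287)),("mat",(444,269),(190,337))]:
    print(nm,fit("top",T,*p,22),fit("scene",S,*q,20,lo=95,sat=70))
# head rim: inner dark hole contour at z=44
for nm,(u,v) in zip("LMR",[(191,273),(235,272),(283,270)]):
    r=17;up=6
    g=cv2.cvtColor(cv2.resize(T[v-r:v+r,u-r:u+r],None,fx=up,fy=up,interpolation=cv2.INTER_CUBIC),cv2.COLOR_BGR2GRAY)
    m=(g<160).astype(np.uint8); _,lab=cv2.connectedComponents(m,connectivity=4); m=(lab==lab[r*up,r*up]).astype(np.uint8)
    k=max(cv2.findContours(m,0,1)[0],key=cv2.contourArea)[:,0]
    P=np.array([ray("top",((x+.5)/up-.5+u-r,(y+.5)/up-.5+v-r),44)[:2] for x,y in k],np.float32)
    e=cv2.fitEllipse(P); print(nm,np.round(e[0],1),np.round(e[1],1))
# left handle
h=cv2.cvtColor(T,cv2.COLOR_BGR2HSV); m=np.zeros(h.shape[:2],np.uint8)
m[285:350,174:205]=((h[285:350,174:205,1]>110)&(h[285:350,174:205,2]>50)).astype(np.uint8)
k=max(cv2.findContours(m,0,1)[0],key=cv2.contourArea)
P=np.array([ray("top",q,25)[:2] for q in k[:,0].astype(float)],np.float32)
print("handle",cv2.minAreaRect(P), P.mean(0), [cv2.fitLine(P,cv2.DIST_L2,0,.01,.01).ravel()])
# stand base plate & pad
g=cv2.cvtColor(T,cv2.COLOR_BGR2GRAY)
m=np.zeros_like(g); R=np.s_[250:330,360:425]; m[R]=((h[R][...,1]<60)&(h[R][...,2]>120)).astype(np.uint8)
k=max(cv2.findContours(m,0,1)[0],key=cv2.contourArea)
P=np.array([ray("top",q,8)[:2] for q in k[:,0].astype(float)],np.float32); print("plate",cv2.minAreaRect(P)); print(cv2.boxPoints(cv2.minAreaRect(P)).tolist())
m=np.zeros_like(g); R=np.s_[262:298,376:412]; m[R]=(g[R]<70).astype(np.uint8)
k=max(cv2.findContours(m,0,1)[0],key=cv2.contourArea); P=np.array([ray("top",q,45)[:2] for q in k[:,0].astype(float)],np.float32)
e=cv2.fitEllipse(P);print("pad",e, cv2.minEnclosingCircle(P))
a=cv2.resize(T[250:330,360:425],None,fx=6,fy=6,interpolation=cv2.INTER_CUBIC);b=cv2.resize(T[258:350,165:225],None,fx=5.22,fy=5.22,interpolation=cv2.INTER_CUBIC)
cv2.imwrite("pics/m3.png",np.hstack([a,b[:480]]) if len(b)>=480 else a)
E
```

```text
sp1 (array([781.4,  72.3]), 51.9) (array([784.8,  73.9]), 56.3)
sp2 (array([781.1, -33. ]), 53.9) (array([789.3, -28.8]), 60.6)
mat (array([ 545.6, -392.8]), 47.7) (array([ 546.7, -393.4]), 49.1)
L [518.3 325.1] [47.  48.5]
M [526.1 201.5] [57.1 58.5]
R [536.   66.5] [52.  53.3]
handle ((360.5187072753906, 347.7252502441406), (27.014995574951172, 91.0095443725586), 83.91507720947266) [361.35294 347.20795] [array([ 9.9304986e-01, -1.1769454e-01,  3.6135294e+02,  3.4720792e+02],
      dtype=float32)]
plate ((483.58673095703125, -252.46685791015625), (183.60829162597656, 129.94212341308594), 6.133762836456299)
[[385.365966796875, -197.677001953125], [399.25030517578125, -326.875244140625], [581.8074951171875, -307.2567138671875], [567.9231567382812, -178.0584716796875]]
pad ((518.2701416015625, -249.6682891845703), (63.25739288330078, 64.21724700927734), 119.36355590820312) ((518.4327392578125, -249.2272186279297), 33.46955490112305)
```

View pics/m3.png

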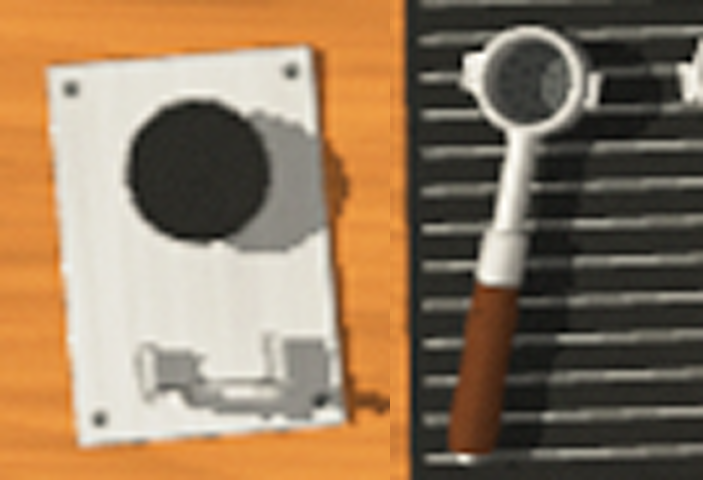

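The fits agree. The mat tamper measures 47.7 mm (top) and 49.1 mm (scene), so it is tamper C. The head mouths measure 48, 58 and 53 mm from left to right. The close crop confirms the left portafilter as the one to move: head at (191,273) px, which is (518,325) mm, with own x at about -7.8°. The look-alikes are the middle head (235,272) and the right head (283,270). The stand yaw is 6.1° and the pad is at (518.4,-249.3).

Call:
step_arm(motion=[{"slide": [53,28,10],"dr": [0,0,-0.1],"jaw": 50},{"slide": [106,56,20],"dr": [0,0,-0.2],"jaw": 50},{"slide": [159,84,40],"dr": [0,0,-0.3],"jaw": 50},{"slide": [212,112,60],"dr": [0,0,-0.4],"jaw": 50},{"slide": [265,140,80],"dr": [0,0,-0.5],"jaw": 50},{"slide": [318,168,110],"dr": [0,0,-0.6],"jaw": 50},{"slide": [370.5,195,140],"dr": [0,0,-0.68],"jaw": 50},{"slide": [370.5,195,150],"dr": [0,0,-0.68],"jaw": 50}])

```text
clock: 1.5
position: [460.5, 331.0, 79.7]
ee_rot: [0.998, -0.07, -0.001, 0.001]
contact_force: [0.6, 0.6, 0.3]
gripper_width: 49.9
grasp_force: 0.0
```

Call:
step_arm(motion=[{"slide": [0,0,20],"jaw": 50},{"slide": [0,0,40],"jaw": 50},{"slide": [0,0,50],"jaw": 50},{"slide": [0,0,56],"jaw": 50},{"slide": [0,0,60],"jaw": 50},{"slide": [0,0,64],"jaw": 50},{"slide": [0,0,67],"jaw": 50},{"slide": [0,0,67],"jaw": 50}])

```text
$.motion[0]: bad value
```

```bash
python3 - <<'E'
from h import *
cv2.imwrite("pics/T2.png",optics.get_image("top")); s=arm.read_state(); print(s["position"],s["ee_rot"],s["contact_force"],s["wrist_torque"])
T=cv2.imread("pics/T2.png");cv2.imwrite("pics/t2c.png",cv2.resize(T[240:350,150:260],(660,600)))
E
```

```text
[459.54173144 330.87322298  78.21991703] [ 0.99754648 -0.06996497 -0.0015428   0.00188092] [ 0.07667257 -0.28070904 -0.86783051] [-0.04548407  0.05098717 -0.01916639]
```

View pics/t2c.png

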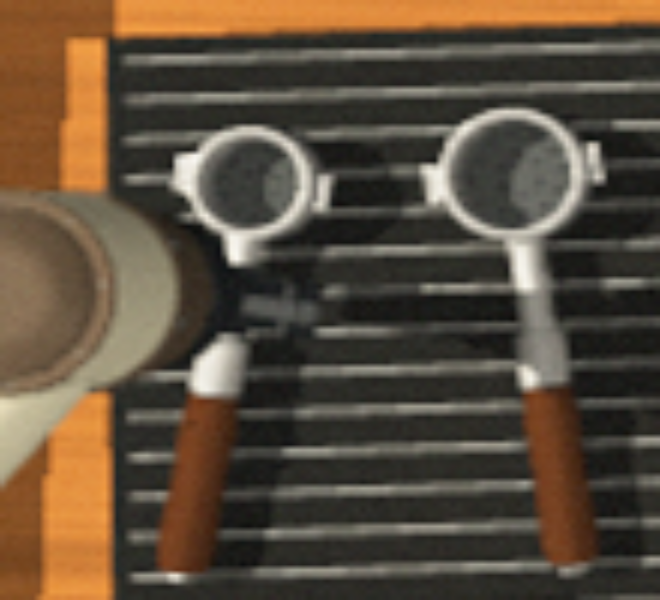

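The gripper hovers over the neck of the left portafilter, with its fingers at about crop (280,305). It is aligned apart from a correction of about 2 mm in y. The move was refused because its rows lacked `dr`, so I'll descend with it included.

Call:
step_arm(motion=[{"slide": [0,-2,20],"dr": [0,0,0],"jaw": 50},{"slide": [0,-2,40],"dr": [0,0,0],"jaw": 50},{"slide": [0,-2,50],"dr": [0,0,0],"jaw": 50},{"slide": [0,-2,56],"dr": [0,0,0],"jaw": 50},{"slide": [0,-2,60],"dr": [0,0,0],"jaw": 50},{"slide": [0,-2,64],"dr": [0,0,0],"jaw": 50},{"slide": [0,-2,67],"dr": [0,0,0],"jaw": 50},{"slide": [0,-2,67],"dr": [0,0,0],"jaw": 50}])

```text
clock: 2.55
position: [459.3, 335.7, 14.2]
ee_rot: [0.998, -0.068, -0.0, 0.0]
contact_force: [0.3, -0.2, -0.0]
gripper_width: 50.5
grasp_force: 0.0
```

Call:
step_arm(motion=[{"slide": [0,1,2],"dr": [0,0,0],"jaw": 50},{"slide": [0,1,2],"dr": [0,0,0],"jaw": 30},{"slide": [0,1,2],"dr": [0,0,0],"jaw": 20},{"slide": [0,1,2],"dr": [0,0,0],"jaw": 10},{"slide": [0,1,2],"dr": [0,0,0],"jaw": 5},{"slide": [0,1,2],"dr": [0,0,0],"jaw": 5},{"slide": [0,1,2],"dr": [0,0,0],"jaw": 5},{"slide": [0,1,2],"dr": [0,0,0],"jaw": 5}])

```text
clock: 3.55
position: [459.3, 334.9, 12.6]
ee_rot: [0.998, -0.068, 0.0, -0.0]
contact_force: [-0.6, 0.6, 4.2]
gripper_width: 13.9
grasp_force: 58.6
```

```bash
cat > st.py <<'E'
from h import *
from scipy.spatial.transform import Rotation as Ro
s=arm.read_state(); R=Ro.from_quat(s["ee_rot"])
print("clk %.2f"%s["clock"],"pos",s["position"].round(1),"rot",R.as_matrix().round(3).tolist(),"F",s["contact_force"].round(2),"M",s["wrist_torque"].round(3),"M_tool",R.inv().apply(s["wrist_torque"]).round(3),"w %.1f g %.1f"%(s["gripper_width"],s["grasp_force"]))
E
python3 st.py
```

```text
clk 3.55 pos [459.3 334.9  12.6] rot [[0.991, -0.135, 0.0], [-0.135, -0.991, 0.0], [0.0, -0.0, -1.0]] F [-0.57  0.63  4.17] M [-0.092  0.159  0.089] M_tool [-0.112 -0.145 -0.089] w 13.9 g 58.6
```

Width is 13.9 mm on a 16 mm neck, so the grip is about 3 mm too high. I'll reopen, lower and regrip.

Call:
step_arm(motion=[{"slide": [0,0,0],"dr": [0,0,0],"jaw": 24},{"slide": [0,0,1],"dr": [0,0,0],"jaw": 26},{"slide": [0,0,3],"dr": [0,0,0],"jaw": 26},{"slide": [0,0,3],"dr": [0,0,0],"jaw": 10},{"slide": [0,0,3],"dr": [0,0,0],"jaw": 5},{"slide": [0,0,3],"dr": [0,0,0],"jaw": 5},{"slide": [0,0,3],"dr": [0,0,0],"jaw": 5},{"slide": [0,0,3],"dr": [0,0,0],"jaw": 5}])

```text
clock: 4.55
position: [459.0, 334.6, 9.0]
ee_rot: [0.998, -0.068, -0.0, 0.0]
contact_force: [0.7, 1.1, -3.1]
gripper_width: 14.3
grasp_force: 58.4
```

```bash
python3 st.py
```

```text
clk 4.55 pos [459.  334.6   9. ] rot [[0.991, -0.136, -0.0], [-0.136, -0.991, -0.0], [-0.0, 0.0, -1.0]] F [ 0.74  1.09 -3.09] M [ 0.002 -0.108 -0.013] M_tool [0.017 0.107 0.013] w 14.3 g 58.4
```

Call:
step_arm(motion=[{"slide": [0,0,-2],"dr": [0,0,0],"jaw": 5},{"slide": [0,0,-4],"dr": [0,0,0],"jaw": 5},{"slide": [0,0,-6],"dr": [0,0,0],"jaw": 5},{"slide": [0,0,-9],"dr": [0,0,0],"jaw": 5},{"slide": [0,0,-12],"dr": [0,0,0],"jaw": 5},{"slide": [0,0,-15],"dr": [0,0,0],"jaw": 5},{"slide": [0,0,-15],"dr": [0,0,0],"jaw": 5},{"slide": [0,0,-15],"dr": [0,0,0],"jaw": 5}])

```text
clock: 5.55
position: [459.1, 334.8, 24.3]
ee_rot: [0.998, -0.068, -0.0, 0.0]
contact_force: [-1.0, -0.3, -3.6]
gripper_width: 14.0
grasp_force: 58.4
```

```bash
python3 st.py; python3 - <<'E'
from h import *
T=optics.get_image("top");S=optics.get_image("scene");cv2.imwrite("pics/T3.png",T);cv2.imwrite("pics/S3.png",S)
a=cv2.resize(T[250:350,160:220],(360,600),interpolation=cv2.INTER_CUBIC);b=cv2.resize(S[90:190,310:400],(440,489),interpolation=cv2.INTER_CUBIC)
b=cv2.copyMakeBorder(b,0,111,0,0,0);cv2.imwrite("pics/m4.png",np.hstack([a,b]))
E
python3 st.py
```

```text
clk 5.55 pos [459.1 334.8  24.3] rot [[0.991, -0.136, -0.0], [-0.136, -0.991, -0.0], [-0.0, 0.0, -1.0]] F [-1.03 -0.32 -3.56] M [-0.04  -0.014  0.019] M_tool [-0.037  0.019 -0.019] w 14.0 g 58.4
clk 5.65 pos [459.1 334.7  24.2] rot [[0.991, -0.135, -0.0], [-0.135, -0.991, -0.0], [-0.0, 0.0, -1.0]] F [-0.32  0.22 -4.23] M [-0.026 -0.037 -0.01 ] M_tool [-0.021  0.04   0.01 ] w 14.3 g 58.4
```

View pics/m4.png

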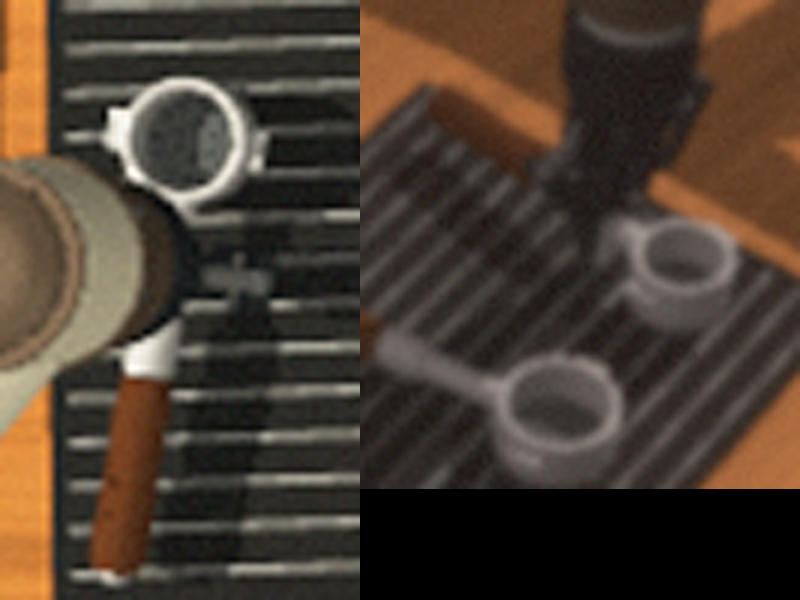

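The pictures show the portafilter held by the neck with its head raised: rim at about (190.8,272.8) in top and (377.5,142) in scene. The wooden end may still be low, so I'll measure the tilt.

```bash
cat > tilt.py <<'E'
from h import *
from scipy.optimize import least_squares
def rim(I,u,v,r=17,up=6,t=None):
    g=cv2.cvtColor(cv2.resize(I[v-r:v+r,u-r:u+r],None,fx=up,fy=up,interpolation=cv2.INTER_CUBIC),cv2.COLOR_BGR2GRAY)
    if t is None:
        c=g[r*up-60:r*up+60,r*up-60:r*up+60]; t,_=cv2.threshold(c,0,255,cv2.THRESH_OTSU)
    m=(g<t).astype(np.uint8); _,lab=cv2.connectedComponents(m,connectivity=4); m=(lab==lab[r*up,r*up]).astype(np.uint8)
    k=max(cv2.findContours(m,0,1)[0],key=cv2.contourArea)
    e=cv2.fitEllipse(k); return (np.array(e[0])+.5)/up-.5+[u-r,v-r],np.array(e[1])/up,t
def tri(a,b):
    f=lambda p:np.r_[proj("top",p)-a,proj("scene",p)-b]
    s=least_squares(f,[518,325,50]); return s.x,s.fun
def hend(I,box):
    x0,y0,x1,y1=box;h=cv2.cvtColor(I[y0:y1,x0:x1],cv2.COLOR_BGR2HSV);m=((h[...,1]>110)&(h[...,2]>50)).astype(np.uint8)
    k=max(cv2.findContours(m,0,1)[0],key=cv2.contourArea);return cv2.minAreaRect(k),(x0,y0)
E
python3 - <<'E'
from tilt import *
for a,b,pt,ps in [("T","S",(191,273),(376,147)),("T3","S3",(191,273),(378,143))]:
    T=cv2.imread(f"pics/{a}.png");S=cv2.imread(f"pics/{b}.png")
    A=rim(T,*pt,t=160);B=rim(S,*ps,r=15); print(A,B); print(tri(A[0],B[0]))
    print(hend(T,(174,285,205,350)))
E
```

```text
(array([190.88683701, 273.01218541]), array([16.50540797, 17.19646327]), 160) (array([374.78892517, 146.01513163]), array([11.17351786, 14.41754023]), 93.0)
(array([518.42792293, 324.90096942,  45.28253967]), array([-0.03684996, -0.0499436 , -0.06109113,  0.00296806]))
(((7.937652587890625, 43.4156494140625), (9.493788719177246, 32.28877258300781), 8.530765533447266), (174, 285))
(array([190.5, 272.5]), array([40.03259023, 40.03259023]), 160) (array([375.39211273, 142.14714686]), array([11.22960281, 14.64180501]), 96.0)
(array([519.57936208, 322.36598764,  62.96306997]), array([-0.077668  , -0.10550552, -0.12872424,  0.0062153 ]))
(((7.122465133666992, 43.859596252441406), (9.834908485412598, 32.546043395996094), 9.090276718139648), (174, 285))
```

```bash
python3 - <<'E'
from tilt import *
T=cv2.imread("pics/T3.png");S=cv2.imread("pics/S3.png");T0=cv2.imread("pics/T.png");S0=cv2.imread("pics/S.png")
B=rim(S,378,143,r=15)
for t in(130,145,None):
    A0=rim(T0,191,273,t=t);A=rim(T,191,273,t=t); print(t,A0,A,tri(A[0],B[0]))
for dz in (0,15.3):
  for sl in (0,-3,3,6.2):
    th=np.radians(sl);d=np.array([.9907,-.136,0]);c=np.array([518.4,324.9,44])
    g=c-58*d; g[2]=28+dz; p=g+58*(d*np.cos(th)+[0,0,np.sin(th)])+16*(np.array([0,0,np.cos(th)])-d*np.sin(th))
    print(dz,sl,p.round(1),proj("top",p).round(2),proj("scene",p).round(2), "end",proj("top",g-150*d*np.cos(th)-[0,0,150*np.sin(th)+7]).round(2))
E
```

```text
130 (array([190.93008296, 273.05865097]), array([15.86986415, 16.66065852]), 130) (array([189.8410085 , 272.91764704]), array([15.91913859, 16.74332937]), 130) (array([518.35789537, 324.6571637 ,  60.44512202]), array([-0.06126766, -0.08323409, -0.10166893,  0.00490784]))
145 (array([190.9049085 , 273.03363673]), array([16.19653575, 16.93902842]), 145) (array([190.52502187, 272.50057348]), array([39.92728933, 40.09143575]), 145) (array([519.59529506, 322.29628048,  63.02453383]), array([-0.082279  , -0.11176647, -0.13636031,  0.00658443]))
None (array([190.9260025 , 273.04671987]), array([15.94227091, 16.72112147]), 133.0) (array([189.83838399, 272.91957982]), array([15.97637431, 16.78758748]), 132.0) (array([518.35252462, 324.66658388,  60.43452084]), array([-0.06126771, -0.0832342 , -0.10166955,  0.00490786]))
0 0 [518.4 324.9  44. ] [190.95 272.99] [374.67 146.34] end [179.6  345.24]
0 -3 [519.2 324.8  40.9] [191.22 272.75] [374.73 147.26] end [178.97 345.42]
0 3 [517.5 325.   47. ] [190.66 273.27] [374.56 145.39] end [180.25 344.92]
0 6.2 [516.4 325.2  50.2] [190.35 273.64] [374.39 144.36] end [180.97 344.43]
15.3 0 [518.4 324.9  59.3] [189.78 272.83] [375.31 142.41] end [178.34 345.73]
15.3 -3 [519.2 324.8  56.2] [190.06 272.6 ] [375.37 143.35] end [177.7  345.92]
15.3 3 [517.5 325.   62.3] [189.49 273.12] [375.2  141.45] end [179.   345.41]
15.3 6.2 [516.4 325.2  65.5] [189.17 273.49] [375.03 140.4 ] end [179.73 344.91]
```

The observed rim position matches the level-lift model to within about 0.5°: scene (375.3,142.5) after the baseline correction against the model's (375.3,142.4). So it hangs level at 60 mm from the head's axis. I'll lift further and check again.

Call:
step_arm(motion=[{"slide": [0,0,-4],"dr": [0,0,0],"jaw": 5},{"slide": [0,0,-14],"dr": [0,0,0],"jaw": 5},{"slide": [0,0,-28],"dr": [0,0,0],"jaw": 5},{"slide": [0,0,-44],"dr": [0,0,0],"jaw": 5},{"slide": [0,0,-60],"dr": [0,0,0],"jaw": 5},{"slide": [0,0,-74],"dr": [0,0,0],"jaw": 5},{"slide": [0,0,-80],"dr": [0,0,0],"jaw": 5},{"slide": [0,0,-80],"dr": [0,0,0],"jaw": 5}])

```text
clock: 6.65
position: [459.2, 334.9, 104.7]
ee_rot: [0.998, -0.068, 0.0, -0.0]
contact_force: [-0.5, 0.3, -4.4]
gripper_width: 14.3
grasp_force: 58.5
```

```bash
python3 - <<'E'
from tilt import *
T=optics.get_image("top");S=optics.get_image("scene");cv2.imwrite("pics/T4.png",T);cv2.imwrite("pics/S4.png",S)
st=arm.read_state();dz=st["position"][2]-9.0;print(dz,st["joints"].round(2))
def model(dz,sl):
    th=np.radians(sl);d=np.array([.9907,-.136,0]);c=np.array([518.4,324.9,44]);g=c-58*d;g[2]=28+dz
    return g+60*(d*np.cos(th)+[0,0,np.sin(th)])+16*(np.array([0,0,np.cos(th)])-d*np.sin(th))
p=model(dz,0);a=proj("top",p);b=proj("scene",p)
A=rim(T,*a.round().astype(int));B=rim(S,*b.round().astype(int),r=15);print(A,B)
print("obs corrected",A[0]+[.03,-.06],B[0]+[-.12,.32])
for sl in(-6,-3,0,3,6): print(sl,proj("top",model(dz,sl)).round(2),proj("scene",model(dz,sl)).round(2))
E
python3 st.py
```

```text
94.71755826239489 [ 0.92  0.41 -0.3  -0.   -0.86  0.52]
(array([183.29198329, 271.96781413]), array([16.85423787, 17.69852448]), 133.0) (array([378.80635961, 120.25464503]), array([11.39813232, 15.53840383]), 97.0)
obs corrected [183.32198329 271.90781413] [378.68635961 120.57464503]
-6 [184.14 270.82] [379.44 123.23]
-3 [183.83 271.  ] [379.43 122.2 ]
0 [183.52 271.24] [379.37 121.15]
3 [183.19 271.54] [379.27 120.07]
6 [182.86 271.9 ] [379.12 118.97]
clk 6.75 pos [458.7 334.5 103.7] rot [[0.991, -0.136, -0.001], [-0.136, -0.991, -0.001], [-0.001, 0.001, -1.0]] F [-0.18 -1.06 -5.01] M [ 0.032  0.026 -0.013] M_tool [ 0.028 -0.03   0.013] w 14.0 g 58.5
```

It's still level, tilt at most about 0.7° and weight about 4.7 N. Next is the carry, in two calls.

Call:
step_arm(motion=[{"slide": [2,12,0],"dr": [0,0,-0.05],"jaw": 5},{"slide": [5,39,0],"dr": [0,0,-0.15],"jaw": 5},{"slide": [11,78,-2],"dr": [0,0,-0.25],"jaw": 5},{"slide": [17,122,-4],"dr": [0,0,-0.4],"jaw": 5},{"slide": [23,167,-4],"dr": [0,0,-0.5],"jaw": 5},{"slide": [29,212,-4],"dr": [0,0,-0.65],"jaw": 5},{"slide": [35,257,-4],"dr": [0,0,-0.8],"jaw": 5},{"slide": [40,300,-4],"dr": [0,0,-0.9],"jaw": 5}])

```text
clock: 7.75
position: [457.4, 30.0, 108.2]
ee_rot: [1.0, -0.005, -0.0, 0.0]
contact_force: [1.3, 0.1, -3.8]
gripper_width: 13.8
grasp_force: 58.7
```

```bash
python3 st.py
```

```text
clk 7.75 pos [457.4  30.  108.2] rot [[1.0, -0.01, -0.001], [-0.01, -1.0, -0.0], [-0.001, 0.0, -1.0]] F [ 1.27  0.08 -3.83] M [-0.027 -0.156  0.016] M_tool [-0.025  0.157 -0.016] w 13.8 g 58.7
```

Call:
step_arm(motion=[{"slide": [0.5,43,0],"dr": [0,0,-0.15],"jaw": 5},{"slide": [1,88,0],"dr": [0,0,-0.3],"jaw": 5},{"slide": [1.5,133,0],"dr": [0,0,-0.45],"jaw": 5},{"slide": [2,176,0],"dr": [0,0,-0.6],"jaw": 5},{"slide": [2.5,217,0],"dr": [0,0,-0.7],"jaw": 5},{"slide": [3,252,0],"dr": [0,0,-0.8],"jaw": 5},{"slide": [3.5,276,0],"dr": [0,0,-0.84],"jaw": 5},{"slide": [3.7,285,0],"dr": [0,0,-0.84],"jaw": 5}])

```text
clock: 8.75
position: [457.8, -254.3, 107.8]
ee_rot: [0.999, 0.052, -0.001, -0.0]
contact_force: [0.3, 0.9, -4.2]
gripper_width: 14.0
grasp_force: 58.9
```

```bash
python3 st.py; python3 - <<'E'
from tilt import *
T=avg("top",2);S=avg("scene",2);cv2.imwrite("pics/T5.png",T);cv2.imwrite("pics/S5.png",S)
st=arm.read_state();q=st["position"];z=q[2]+19+16; p=np.array([518.4,-249.3,z]); a=proj("top",p);b=proj("scene",p);print("expect",a,b)
A=rim(T,*a.round().astype(int));B=rim(S,*b.round().astype(int),r=15);print(A,B)
print(tri(A[0],B[0]),"want z",z, "topray",ray("top",A[0],z))
a=cv2.resize(T[240:340,350:430],(400,500),interpolation=cv2.INTER_CUBIC);b=cv2.resize(S[220:320,170:250],(400,500),interpolation=cv2.INTER_CUBIC);cv2.imwrite("pics/m5.png",np.hstack([a,b]))
E
python3 st.py
```

```text
clk 8.75 pos [ 457.8 -254.3  107.8] rot [[0.995, 0.105, -0.001], [0.105, -0.995, 0.0], [-0.001, -0.0, -1.0]] F [ 0.27  0.93 -4.17] M [ 0.052 -0.031  0.025] M_tool [ 0.049  0.036 -0.025] w 14.0 g 58.9
expect [396.95440057 277.36741427] [220.85326844 260.33091796]
(array([397.18713125, 274.67656708]), array([11.25550842, 18.05683645]), 142.0) (array([221.9236997 , 259.09553274]), array([17.70752462, 19.88819631]), 98.0)
(array([ 524.72906869, -249.08984996,  154.73800792]), array([ 0.27594057,  0.22567148,  0.27671386, -0.03256163])) want z 143.07852351270162 topray [ 525.65248312 -249.80913816  143.07852351]
clk 8.95 pos [ 458.4 -252.4  108.1] rot [[0.994, 0.107, -0.001], [0.107, -0.994, 0.0], [-0.001, -0.001, -1.0]] F [ 0.97 -0.21 -5.32] M [ 0.034 -0.027 -0.028] M_tool [0.031 0.03  0.028] w 14.0 g 58.9
```

View pics/m5.png

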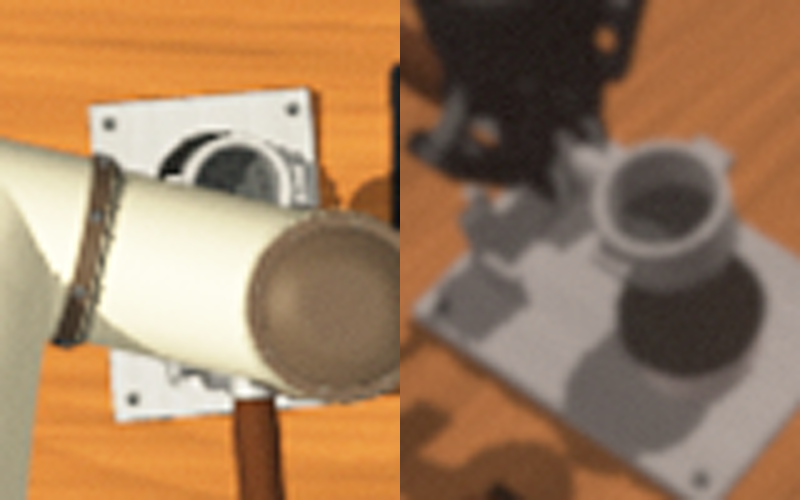

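The portafilter is over the stand and roughly centred above the pad: rim at about scene (222,261) and top (398,275), partly hidden by the arm. I'll refine with a radial-edge circle fit at the known height.

```bash
cat > edge.py <<'E'
from tilt import *
def circ(n,I,c,z,R,lo,hi,sign=1,span=(0,360)):
    """fit circle of known radius R at height z by radial gradient edges"""
    g=cv2.GaussianBlur(cv2.cvtColor(I,cv2.COLOR_BGR2GRAY),(0,0),.7).astype(np.float32); c=np.array(c,float)
    for it in range(4):
        rs=np.arange(lo,hi,.5);P=[]
        for a in np.radians(np.arange(span[0],span[1],5)):
            q=np.array([proj(n,[c[0]+r*np.cos(a),c[1]+r*np.sin(a),z]) for r in rs],np.float32)
            v=cv2.remap(g,q[:,0].copy(),q[:,1].copy(),cv2.INTER_CUBIC).ravel();d=np.gradient(v)*sign
            i=d.argmax()
            if d[i]>1.0 and 0<i<len(rs)-1: P.append(c+rs[i]*np.array([np.cos(a),np.sin(a)]))
        P=np.array(P);f=lambda x:np.hypot(*(P-x[:2]).T)-x[2]
        s=least_squares(f,[*c,R],loss="soft_l1",f_scale=1);c=s.x[:2]
    return s.x.round(1),len(P),np.median(abs(f(s.x))).round(2)
E
python3 - <<'E'
from edge import *
I=lambda k:cv2.imread(f"pics/{k}.png")
print("ref",circ("top",I("T"),(518.4,325),44,24.5,18,30),circ("scene",I("S"),(518.4,325),44,24.5,18,30))
z=143.0
print("top",circ("top",I("T5"),(518.4,-249.3),z,24.5,18,30,span=(10,150)))
print("scene",circ("scene",I("S5"),(518.4,-249.3),z,24.5,18,30))
print("scene+-4",[circ("scene",I("S5"),(518.4,-249.3),z+d,24.5,18,30)[0] for d in(-4,4)])
print("pad",circ("top",I("T"),(518.4,-249.3),45,35,28,40),circ("scene",I("S"),(518.4,-249.3),45,35,28,40))
E
python3 st.py
```

```text
clk 8.95 pos [ 458.4 -252.4  108.1] rot [[0.994, 0.107, -0.001], [0.107, -0.994, 0.0], [-0.001, -0.001, -1.0]] F [ 0.97 -0.21 -5.32] M [ 0.034 -0.027 -0.028] M_tool [0.031 0.03  0.028] w 14.0 g 58.9Traceback (most recent call last):
  File "<stdin>", line 3, in <module>
  File "edge.py", line 8, in circ
    q=np.array([proj(n,[c[0]+r*np.cos(a),c[1]+r*np.sin(a),z]) for r in rs],np.float32)
                ~~~~^^^^^^^^^^^^^^^^^^^^^^^^^^^^^^^^^^^^^^^^^
  File "h.py", line 10, in proj
    K,V=cam(n); q=V[:3,:3]@np.array(p,float)+V[:3,3]; return np.array([K[0,0]*q[0]/-q[2]+K[0,2],K[1,1]*-q[1]/-q[2]+K[1,2]])
        ~~~^^^
  File "h.py", line 5, in cam
    i=optics.camera_info(n); return np.array(i["camera_matrix"]),np.array(i["view"])
ValueError: time passes only in moves, steps and waits
```

```bash
sed -i 's/^import cv2,numpy as np/import cv2,numpy as np,functools/; s/^def cam/@functools.lru_cache\ndef cam/' h.py; cat > cmp.py <<'E'
from edge import *
I=lambda k:cv2.imread(f"pics/{k}.png")
print("ref",circ("top",I("T"),(518.4,325),44,24.5,18,30),circ("scene",I("S"),(518.4,325),44,24.5,18,30))
z=143.0
print("top",circ("top",I("T5"),(518.4,-249.3),z,24.5,18,30,span=(10,150)))
print("scene",circ("scene",I("S5"),(518.4,-249.3),z,24.5,18,30))
print("scene+-4",[circ("scene",I("S5"),(518.4,-249.3),z+d,24.5,18,30)[0] for d in(-4,4)])
print("pad",circ("top",I("T"),(518.4,-249.3),45,35,28,40),circ("scene",I("S"),(518.4,-249.3),45,35,28,40))
E
python3 cmp.py
```

```text
ref (array([518.4, 325.1,  23.5]), 72, np.float64(0.31)) (array([518. , 328.3,  21.8]), 71, np.float64(0.76))
top (array([ 520.9, -246.3,   19.7]), 24, np.float64(0.49))
scene (array([ 516.8, -245.3,   23. ]), 72, np.float64(0.52))
scene+-4 [array([ 514.8, -243.8,   23.1]), array([ 519.1, -246.6,   22.9])]
pad (array([ 518.4, -249.2,   34.2]), 72, np.float64(0.54)) (array([ 517.8, -246.9,   34.4]), 72, np.float64(0.65))
```

The calibrated comparison gives the head about (-1.1, +1.3) mm off the pad, which agrees with the measured TCP error. I'll correct that and descend partway.

Call:
step_arm(motion=[{"slide": [0.7,1.4,4],"dr": [0,0,0],"jaw": 5},{"slide": [0.7,1.4,12],"dr": [0,0,0],"jaw": 5},{"slide": [0.7,1.4,22],"dr": [0,0,0],"jaw": 5},{"slide": [0.7,1.4,32],"dr": [0,0,0],"jaw": 5},{"slide": [0.7,1.4,41],"dr": [0,0,0],"jaw": 5},{"slide": [0.7,1.4,47],"dr": [0,0,0],"jaw": 5},{"slide": [0.7,1.4,50],"dr": [0,0,0],"jaw": 5},{"slide": [0.7,1.4,50],"dr": [0,0,0],"jaw": 5}])

```text
clock: 9.95
position: [459.8, -254.2, 58.2]
ee_rot: [0.999, 0.054, -0.0, -0.0]
contact_force: [0.7, -0.9, -4.2]
gripper_width: 14.0
grasp_force: 58.9
```

```bash
python3 - <<'E'
from edge import *
S=avg("scene",3);T=avg("top",1);cv2.imwrite("pics/S6.png",S);cv2.imwrite("pics/T6.png",T);p=arm.read_state()["position"];z=p[2]+35;print(p.round(1))
print("scene",circ("scene",S,(518.4,-247),z,24.5,18,30),"want (518.0,-246.4)")
print("top",circ("top",T,(518.4,-249),z,24.5,18,30,span=(10,150)))
h=cv2.cvtColor(T,cv2.COLOR_BGR2HSV)[320:370,380:420];m=((h[...,1]>120)&(h[...,2]<130)&(h[...,2]>40)).astype(np.uint8);k=max(cv2.findContours(m,0,1)[0],key=cv2.contourArea)
P=np.array([ray("top",q+[380,320],z-22)[:2] for q in k[:,0].astype(float)],np.float32);r=cv2.fitLine(P,cv2.DIST_L2,0,.01,.01).ravel();print("handle",r,cv2.contourArea(k))
E
python3 st.py
```

```text
[ 460.  -254.3   58.7]
scene (array([ 518.8, -246.1,   23.2]), 72, np.float64(0.38)) want (518.0,-246.4)
top (array([ 523.1, -247. ,   19.8]), 24, np.float64(0.35))
handle [ 9.9446273e-01  1.0509003e-01  3.5922235e+02 -2.6838834e+02] 224.5
clk 10.15 pos [ 460.  -254.3   58.7] rot [[0.994, 0.107, 0.001], [0.107, -0.994, -0.0], [0.001, 0.0, -1.0]] F [ 0.12 -0.18 -4.59] M [-0.035 -0.051 -0.007] M_tool [-0.041  0.047  0.007] w 14.0 g 58.9
```

Within 1 mm, yaw 6.0° to the stand's 6.1°. Now I'll set it down gently.

Call:
step_arm(motion=[{"slide": [-0.7,0,3],"dr": [0,0,0],"jaw": 5},{"slide": [-0.7,0,6],"dr": [0,0,0],"jaw": 5},{"slide": [-0.7,0,8],"dr": [0,0,0],"jaw": 5},{"slide": [-0.7,0,9.5],"dr": [0,0,0],"jaw": 5},{"slide": [-0.7,0,10.5],"dr": [0,0,0],"jaw": 5},{"slide": [-0.7,0,11.2],"dr": [0,0,0],"jaw": 5},{"slide": [-0.7,0,11.8],"dr": [0,0,0],"jaw": 5},{"slide": [-0.7,0,11.8],"dr": [0,0,0],"jaw": 5}])

```text
clock: 11.15
position: [459.1, -254.3, 46.5]
ee_rot: [0.999, 0.054, 0.0, 0.0]
contact_force: [0.5, 0.9, -4.8]
gripper_width: 14.2
grasp_force: 58.9
```

Not in contact yet. I'll go on down slowly.

Call:
step_arm(motion=[{"slide": [0,0,0.3],"dr": [0,0,0],"jaw": 5},{"slide": [0,0,0.6],"dr": [0,0,0],"jaw": 5},{"slide": [0,0,0.9],"dr": [0,0,0],"jaw": 5},{"slide": [0,0,1.2],"dr": [0,0,0],"jaw": 5},{"slide": [0,0,1.5],"dr": [0,0,0],"jaw": 5},{"slide": [0,0,1.5],"dr": [0,0,0],"jaw": 5},{"slide": [0,0,1.5],"dr": [0,0,0],"jaw": 5},{"slide": [0,0,1.5],"dr": [0,0,0],"jaw": 5}])

```text
clock: 12.15
position: [459.2, -254.3, 45.9]
ee_rot: [0.999, 0.054, 0.0, 0.0]
contact_force: [-2.3, 2.2, 4.7]
gripper_width: 14.4
grasp_force: 59.6
```

```bash
python3 st.py
```

```text
clk 12.15 pos [ 459.2 -254.3   45.9] rot [[0.994, 0.107, 0.0], [0.107, -0.994, -0.0], [0.0, 0.0, -1.0]] F [-2.28  2.15  4.7 ] M [0.565 0.74  0.029] M_tool [ 0.641 -0.675 -0.029] w 14.4 g 59.6
```

```bash
python3 - <<'E'
from edge import *
S=avg("scene",3);T=avg("top",1);cv2.imwrite("pics/S7.png",S);cv2.imwrite("pics/T7.png",T);z=81
print("scene",circ("scene",S,(518.4,-247),z,24.5,18,30),"want (518.0,-246.4)")
h=cv2.cvtColor(T,cv2.COLOR_BGR2HSV)[320:370,380:420];m=((h[...,1]>120)&(h[...,2]<130)&(h[...,2]>40)).astype(np.uint8);k=max(cv2.findContours(m,0,1)[0],key=cv2.contourArea)
P=np.array([ray("top",q+[380,320],z-22)[:2] for q in k[:,0].astype(float)],np.float32);r=cv2.fitLine(P,cv2.DIST_L2,0,.01,.01).ravel();print("handle",r)
print("axis y at handle x:",-249.2+(r[2]-518.4)*np.tan(np.radians(6.13)))
a=cv2.resize(T[250:355,370:430],(343,600),interpolation=cv2.INTER_CUBIC);b=cv2.resize(S[225:315,170:238],(453,600),interpolation=cv2.INTER_CUBIC);cv2.imwrite("pics/m7.png",np.hstack([a,b]))
E
python3 st.py
```

```text
scene (array([ 517.9, -245.9,   23.1]), 72, np.float64(0.54)) want (518.0,-246.4)
handle [ 9.9302459e-01  1.1790740e-01  3.6076837e+02 -2.6816708e+02]
axis y at handle x: -266.12944705241955
clk 12.35 pos [ 459.2 -254.3   45.9] rot [[0.994, 0.107, 0.0], [0.107, -0.994, -0.0], [0.0, 0.0, -1.0]] F [-2.19  2.77  4.62] M [ 0.567  0.725 -0.013] M_tool [ 0.642 -0.66   0.013] w 13.8 g 59.6
```

View pics/m7.png

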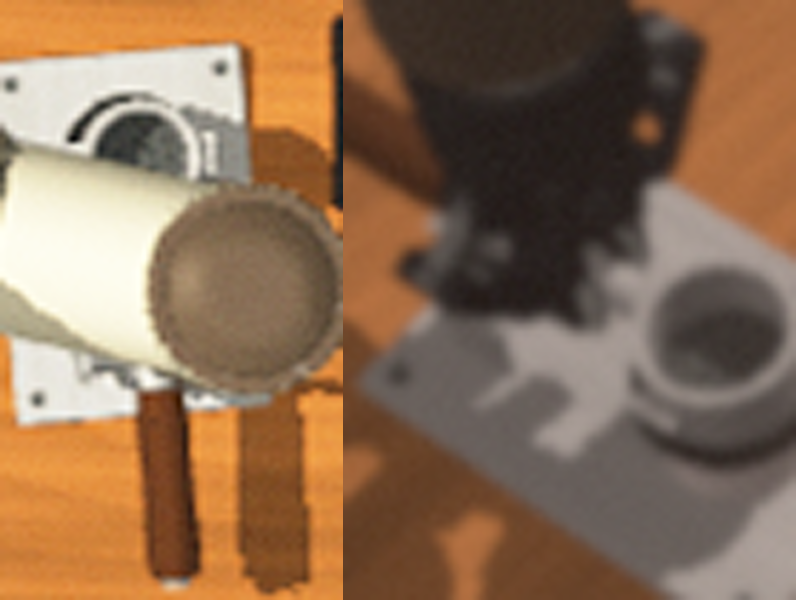

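The picture shows the head over the pad at crop (148,145) in top and the handle leaving through the notch. The head is within 1 mm of centre. I'll take off the preload, then open.

Call:
step_arm(motion=[{"slide": [0,0,-0.4],"dr": [0,0,0],"jaw": 5},{"slide": [0,0,-0.8],"dr": [0,0,0],"jaw": 5},{"slide": [0,0,-0.8],"dr": [0,0,0],"jaw": 5},{"slide": [0,0,-0.8],"dr": [0,0,0],"jaw": 16},{"slide": [0,0,-0.8],"dr": [0,0,0],"jaw": 22},{"slide": [0,0,-0.8],"dr": [0,0,0],"jaw": 30},{"slide": [0,0,-0.8],"dr": [0,0,0],"jaw": 40},{"slide": [0,0,-0.8],"dr": [0,0,0],"jaw": 45}])

```text
clock: 13.35
position: [459.2, -254.3, 45.8]
ee_rot: [0.999, 0.054, 0.0, 0.0]
contact_force: [-0.3, 0.7, 0.8]
gripper_width: 45.1
grasp_force: 0.0
```

Call:
step_arm(motion=[{"slide": [0,0,0],"dr": [0,0,0],"jaw": 45},{"slide": [0,0,-5],"dr": [0,0,0],"jaw": 45},{"slide": [0,0,-15],"dr": [0,0,0],"jaw": 45},{"slide": [0,0,-35],"dr": [0,0,0],"jaw": 45},{"slide": [0,0,-60],"dr": [0,0,0],"jaw": 45},{"slide": [0,0,-90],"dr": [0,0,0],"jaw": 45},{"slide": [0,0,-120],"dr": [0,0,0],"jaw": 45},{"slide": [0,0,-140],"dr": [0,0,0],"jaw": 45}])

```text
clock: 14.35
position: [459.6, -254.4, 188.4]
ee_rot: [0.999, 0.054, 0.002, 0.001]
contact_force: [0.1, -0.2, 0.1]
gripper_width: 45.2
grasp_force: 0.0
```

Call:
step_arm(motion=[{"slide": [0,-30,0],"dr": [0,0,0],"jaw": 45},{"slide": [0,-70,0],"dr": [0,0,0],"jaw": 45},{"slide": [0,-110,0],"dr": [0,0,0],"jaw": 45},{"slide": [0,-150,0],"dr": [0,0,0],"jaw": 45},{"slide": [0,-190,0],"dr": [0,0,0],"jaw": 45},{"slide": [0,-220,0],"dr": [0,0,0],"jaw": 45},{"slide": [0,-240,0],"dr": [0,0,0],"jaw": 45},{"slide": [0,-240,0],"dr": [0,0,0],"jaw": 45}])

```text
clock: 15.35
position: [433.5, -14.7, 186.7]
ee_rot: [0.998, 0.055, 0.001, -0.0]
contact_force: [-0.1, -0.8, -0.0]
gripper_width: 45.2
grasp_force: 0.0
```

```bash
python3 - <<'E'
from edge import *
S=avg("scene",2);T=avg("top",2);cv2.imwrite("pics/S8.png",S);cv2.imwrite("pics/T8.png",T);z=81
print("scene",circ("scene",S,(518.4,-247),z,24.5,18,30),"want (518.0,-246.4)")
print("top",circ("top",T,(518.4,-249),z,24.5,18,30),"want (518.4,-249.2)")
A=rim(T,*proj("top",(518,-249,81)).round().astype(int));B=rim(S,*proj("scene",(518,-247,81)).round().astype(int),r=15);print(A,B,tri(A[0],B[0]))
h=cv2.cvtColor(T,cv2.COLOR_BGR2HSV)[320:370,380:420];m=((h[...,1]>120)&(h[...,2]<130)&(h[...,2]>40)).astype(np.uint8);k=max(cv2.findContours(m,0,1)[0],key=cv2.contourArea)
P=np.array([ray("top",q+[380,320],z-22)[:2] for q in k[:,0].astype(float)],np.float32);r=cv2.fitLine(P,cv2.DIST_L2,0,.01,.01).ravel();print("handle",r)
a=cv2.resize(T[250:355,370:430],(343,600),interpolation=cv2.INTER_CUBIC);b=cv2.resize(S[215:315,160:236],(456,600),interpolation=cv2.INTER_CUBIC);cv2.imwrite("pics/m8.png",np.hstack([a,b]))
E
python3 st.py
```

```text
scene (array([ 518. , -246.2,   23.1]), 72, np.float64(0.61)) want (518.0,-246.4)
top (array([ 519.5, -249.2,   23.2]), 72, np.float64(0.31)) want (518.4,-249.2)
(array([393.95235189, 277.45137533]), array([15.97034454, 16.88547007]), 134.0) (array([225.89004008, 274.08536402]), array([17.42630641, 19.43426132]), 103.0) (array([ 519.85359851, -247.83965414,   83.53077954]), array([-0.19481913, -0.16019961, -0.1989222 ,  0.02325706]))
handle [   0.9172202     0.39838067  338.35156    -286.77777   ]
clk 15.55 pos [433.5 -16.2 186. ] rot [[0.994, 0.106, 0.0], [0.106, -0.994, 0.0], [0.0, -0.0, -1.0]] F [-0.13 -0.46  1.37] M [-0.045  0.013 -0.004] M_tool [-0.043 -0.018  0.004] w 45.0 g 0.0
```

View pics/m8.png

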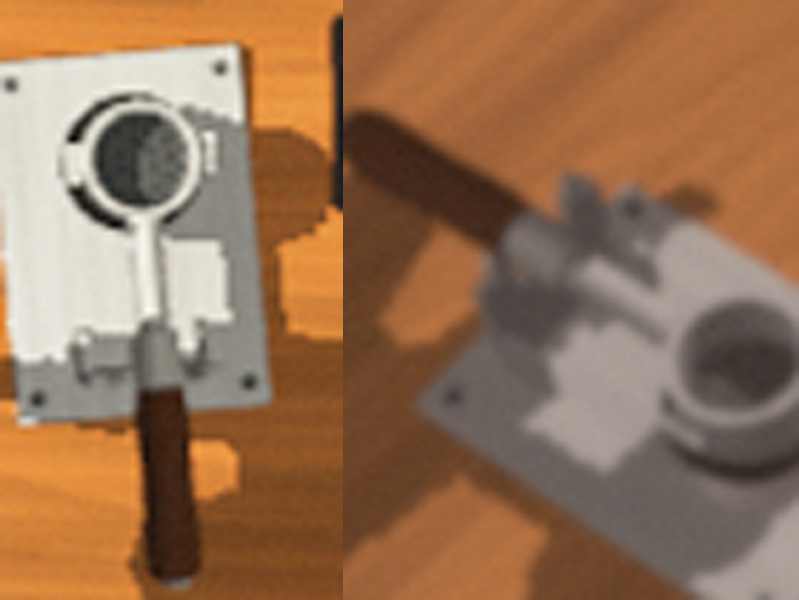

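The head sits concentric on the pad, rim at top (393.9,277.5). The ferrule lies between the lips and the handle runs out behind. Before handing in, I'll check numerically that the ferrule is in the notch and level.

```bash
python3 - <<'E'
from edge import *
T=cv2.imread("pics/T8.png");S=cv2.imread("pics/S8.png")
y=np.radians(6.13);d=np.array([np.cos(y),np.sin(y),0]);n=np.array([-d[1],d[0],0]);pad=np.array([518.4,-249.2,45.])
f=lambda x,o,z:pad+d*x+n*o+[0,0,z-45]
c=lambda p:((proj("top",p)-[370,250])*5.715).round(); cs=lambda p:((proj("scene",p)-[160,215])*6+[343,0]).round()
for nm,p in [("ferr top ctr",f(-105,0,77)),("ferr L",f(-98,12,65)),("ferr R",f(-98,-12,65)),("lip L",f(-105,20,80)),("lip R",f(-105,-20,80)),("neck60",f(-60,0,73)),("end",f(-210,0,58))]: print(nm,c(p),cs(p))
# handle end + axis: brown mask in both views (dark wood on bench)
for nm,I,(x0,y0,x1,y1) in(("top",T,(388,318,412,356)),("scene",S,(158,230,192,262))):
    h=cv2.cvtColor(I[y0:y1,x0:x1],cv2.COLOR_BGR2HSV);m=(h[...,2]<75).astype(np.uint8);k=max(cv2.findContours(m,0,1)[0],key=cv2.contourArea)
    l=cv2.fitLine(k,cv2.DIST_L2,0,.01,.01).ravel();r=cv2.minAreaRect(k);ax=[proj(nm,f(-125,0,64)),proj(nm,f(-200,0,58.9))];e=ax[1]-ax[0];e/=np.hypot(*e)
    ctr=np.array(r[0])+[x0,y0];w=ctr-ax[0];print(nm,"rect",r,"dir obs",l[:2],"level model",e,"perp px",(w[0]*e[1]-w[1]*e[0]).round(2))
E
```

```text
ferr top ctr [156. 374.] [524. 229.]
ferr L [128. 361.] [564. 233.]
ferr R [176. 357.] [523. 276.]
lip L [116. 378.] [557. 189.]
lip R [198. 371.] [487. 261.]
neck60 [147. 282.] [614. 291.]
end [171. 587.] [337. 129.]
top rect ((10.633663177490234, 16.336633682250977), (33.2342414855957, 8.95533561706543), 84.2894058227539) dir obs [0.08275162 0.9965702 ] level model [0.08145277 0.9966772 ] perp px 0.26
scene rect ((15.573530197143555, 14.544118881225586), (32.07023620605469, 9.260924339294434), 30.963762283325195) dir obs [0.8613017  0.50809383] level model [-0.85604212 -0.51690608] perp px -0.58
```

The handle line matches the level, seated model in both views, to within 0.6° and 0.6 px. I'm handing the job in.

```bash
python3 -c "
from bench import arm; print(arm.job_done())"
```

```text
the job is handed in; nothing more can be done
None
```

I put portafilter C (49 mm basket, matching the 48.4 mm tamper on the black mat) in the tamping stand and handed the job in: head about 1 mm from the pad's centre, mouth up, ferrule in the notch, level to within about 1°, and the other portafilters and tampers not touched.

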